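Rack the muddlers heavy end down

TASK

The two wooden muddlers lying on the worktop look the same at both ends, but each has a steel core hidden in one end; lift each by its middle to feel which end is heavy. Lay both in the sloping wooden rack, one in each lane, with the heavy end at the low side by the foot lip, and let go. Leave the ramekin, the spice jar and the kitchen timer where they stand.

Things in the scene. Friction and masses are not known exactly. Their poses are not given: they have to be found in the camera images.
- muddler_a_mid (a point): Centre of an octagonal wooden muddler lying on the worktop, 170 mm long, axis 22 mm up. x runs along it. Both heads are 44 mm across flats; the waist, 30 mm across flats for 30 mm either side of this point, is where to grip. About 0.35 kg, centre of mass about 36 mm towards the heavy end (0.13 N m held by the middle). Either end of x may be the heavy one; it cannot be seen.
- muddler_b_mid (a point): Centre of the second muddler: same shape, size and make; its heavy end is drawn independently.
- deck: Sloping top of the fixed light-wood rack, 30 degrees, low end to the robot. Origin mid-top, 85 mm above the worktop; x up the slope along the lanes, y left across them, z out of it. Seats at x -96..-36 and 36..96 mm, open gap between for the fingers. Lanes 56 mm wide between an 18 mm high ridge and cheeks; an 18 mm high lip at x = -96 closes the low end.
- lane_left (a point): Where a muddler's centre lies when it is seated in the left lane (deck frame -8, 45, 22 mm; its lower end then 3 mm from the lip). Axes as the deck's.
- lane_right (a point): The same for the right lane (deck frame -8, -45, 22 mm). Axes as the deck's. Between the rack and the muddlers wall cabinets overhang the back of the worktop, their underside about 0.5 m up: swing an upright wrist past them close to the robot.
- ramekin_mid (a point): Centre of a white ramekin, 61 mm across, 37 mm high; bystander.
- spice_jar_mid (a point): Centre of a spice jar with a dark cap, 41 mm across, 105 mm high; bystander.
- timer_mid (a point): Centre of a round white kitchen timer with a dark knob, 66 mm across, 48 mm high; bystander.

How it is judged:
By the outcome, as a careful person would: the job done as asked, in the order asked, and still so for the second after the job is handed in, with the robot touching nothing.
It also fails if it takes over 72 s, if anything falls off the work surface, if the arm or the gripper's body presses on something with over 40 N, if the wrist force passes 120 N, or if a joint passes its speed limit or range.

ROBOT

A 6-joint arm with a two-finger parallel gripper is mounted at the origin on a cart in front of the work surface, level with it; the furniture and walls round the work are solid. World frame = base frame: x ahead of the robot, y to its left, z up, the work surface at z = 0. Lengths are in m, angles in rad, forces in N, time in s.
With the tool pointing down it reaches from about 0.35 to 0.975 m from the base axis. Payload 4.9 kg.
Tool frame: the origin (TCP) lies midway between the tips of the shut fingers; the grasp point (between the pads) lies 19 mm behind it; z points along the fingers, y is the line along which they close (so a half turn about z gives the same grasp; the last joint's range is limited). The gripper opens to 85 mm and grips with 20 to 120 N. Pads are 22 mm wide; open, the fingers measure 114 mm over their backs; the gripper's body (76 mm by 85 mm) begins 54 mm behind the grasp point. The pads swing forward as they close: fully open they stand 13 mm farther back than shut.
Start: joints at [1.228, 0.053, 1.613, -0, 1.476, -0.119], TCP at [0.139, 0.609, 0.206] pointing down, gripper open.
Joint ranges: [-3.01, 3.01], [-1.01, 2.22], [0.06, 2.58], [-1.02, 4.17], [0.09, 2.62], [-3.14, 3.14]. Speed limits (rad/s): [2.57, 2.57, 3.14, 3.14, 3.14, 3.14].

INTERFACE

Orientations are given as a unit quaternion [w, x, y, z].
In Python, from plant import * gives the robot as it stands.
- The arm moves only by the tool jog_arm, never from a script. Its argument "targets" is a list of rows, each a list of 3 entries, a list of its own where there are three numbers: the shift along the tool's x, y, z in units of 25 mm (1.0 is 25 mm), then the turn, a rotation vector about the tool's x, y, z in units of 8 degrees (1.0 is 8 degrees), then the opening in per cent of the stroke, from 0 (shut) to 100 (fully open). A call has 1 to 8 rows; each row is the pose to reach, as a shift and turn from the pose commanded when the call began, along the tool's axes at that moment; what a row does not reach only later rows make up. A row lasts 1/8 s, in which the tool goes at most 62.5 mm and 10.7 degrees, less where a joint would pass 70% of its speed; a pose out of reach is approached as far as the arm can. A call with a gripper value outside its range is refused whole. The fingers move at their own pace and stop on an object; the grip force is fixed at half the most. Time passes only in rows, so rows that repeat a pose let the fingers close. It gives the time, the measured TCP pose, the force, the opening and the grip force at its end, in the units of the state.
- state(): the state, without advancing time (a new reading comes with each control period).
- grab_frame(name): name is "side" or "top" or "wrist"; returns (picture, depth): 400x640x3 uint8, red, green, blue; 400x640 float32, m along the optical axis (not along the pixel's ray), 0 where there is no reading.
- camera_params(name): a dict with "fovy" (degrees; the focal length in pixels is half the picture's height over the tangent of half this angle, whatever the lens; pixels are square), "cx", "cy" (the principal point, pixels), "rvec" (rotation vector, rad) and "tvec" (3), from world to camera coordinates, as OpenCV has them; the wrist camera has in their place "hand_eye" (4x4, takes a point from camera to tool coordinates, whose origin is the TCP and whose axes are the flange's). Camera axes: x right, y down, z forward; pixel columns grow to the right and rows downward; lengths in m; the calibration is good to about 2 mm. A picture is of the moment at which its call begins: read the wrist's pose just before it. camera_params takes no time and is no camera call.
- job_done(): hands the job in; it is judged then, once.
The state is a dict: "time": time; "joint_pos": joint angles; "joint_vel": joint speeds; "joint_efforts": joint torques, N m; "tool_pos": TCP position; "tool_rot": TCP orientation; "contact_force": force on the tool from outside, world axes, zero at the start; "ft_torque": the same for the moment, N m; "gripper_width": opening from 0.0 (shut) to 1.0 (fully open); "grasp_force": force on a finger pad.
Only numpy, scipy, OpenCV 4.12 (cv2) and the standard library are available. Lean on these libraries where they do the work, as an engineer would, in place of code of your own. Each camera call takes 0.05 s, during which the arm holds its last target. There are 200 camera calls.

## Working session

There is one attempt and no reset: what is moved stays moved. The work goes in short steps, Python scripts to look and compute and a tool call to move; the robot and the scene stay as the last step left them, time stands still between calls to the robot, and variables do not carry over. Pictures are saved under pics/ and viewed, at most 10 in all, crops included, and the job is handed in when it is done.

Besides the shell and the picture viewer there is one more tool, called by a JSON object that holds its "fn" and its "kwargs", one argument or row to a line. jog_arm: Moves the arm, as the interface text tells. Its arguments: {"type":"object","properties":{"targets":{"type":"array"}},"required":["targets"]}

```bash
mkdir -p pics; ls
cat > h.py <<'E'
from plant import *
import numpy as np, cv2
from scipy.spatial.transform import Rotation as R
def K(p): 
    f=200/np.tan(np.radians(p["fovy"])/2); return f,p["cx"],p["cy"]
def Twc(name,s=None):
    p=camera_params(name)
    T=np.eye(4)
    if name=="wrist":
        s=s or state(); w,x,y,z=s["tool_rot"]
        T[:3,:3]=R.from_quat([x,y,z,w]).as_matrix(); T[:3,3]=s["tool_pos"]
        return T@np.array(p["hand_eye"])
    Rm=R.from_rotvec(p["rvec"]).as_matrix(); T[:3,:3]=Rm.T; T[:3,3]=-Rm.T@np.array(p["tvec"]); return T
def cloud(name,d,T):
    f,cx,cy=K(camera_params(name)); v,u=np.mgrid[:400,:640]
    P=np.stack([(u-cx)/f*d,(v-cy)/f*d,d],-1); return P@T[:3,:3].T+T[:3,3]
def snap(name,tag):
    s=state(); T=Twc(name,s); im,d=grab_frame(name)
    cv2.imwrite(f"pics/{tag}.png",im[...,::-1]); W=cloud(name,d,T); W[d==0]=np.nan; np.save(f"pics/{tag}.npy",W); return im,W
E
python3 - <<'E'
from h import *
print(state())
a,_=snap("side","s0"); b,_=snap("top","t0")
cv2.imwrite("pics/st.png",cv2.resize(np.vstack([a,b])[...,::-1],(480,600)))
for n in("side","top","wrist"):print(n,camera_params(n));
E
```

```text
pics
{'time': 0.0, 'joint_pos': array([ 1.22798616e+00,  5.33099966e-02,  1.61429654e+00, -2.93636826e-06,
        1.47597302e+00, -1.19009531e-01]), 'joint_vel': array([ 4.60994322e-04,  8.54119296e-04,  8.37278256e-05, -5.25519546e-04,
        1.09065338e-05, -4.96983865e-04]), 'joint_efforts': array([-3.46499975e-03, -3.93684018e+01, -3.70174885e+01, -2.84876332e-04,
        7.03864556e-03,  6.61520076e-06]), 'tool_pos': array([0.13849118, 0.60877912, 0.20449059]), 'tool_rot': array([-2.25942084e-04,  1.11666741e-01,  9.93745215e-01, -9.67418924e-04]), 'contact_force': array([-0.16795614,  0.06156972, -0.19533881]), 'ft_torque': array([0.02122253, 0.01681576, 0.00276348]), 'grasp_force': 0.0, 'gripper_width': 1.0007247002813755}
side {'fovy': 53.805645094863074, 'cx': 315.43469609450625, 'cy': 201.73493362969637, 'rvec': array([ 2.06381749, -0.31013174,  0.15658562]), 'tvec': array([-0.53894803,  0.15144346,  1.02313055])}
top {'fovy': 51.43675220500881, 'cx': 316.3063031613842, 'cy': 199.67485554193087, 'rvec': array([ 2.16240262, -2.12262111,  0.14391634]), 'tvec': array([-0.04898671,  0.55563909,  1.42796284])}
wrist {'fovy': 69.66451519146834, 'cx': 324.4306491507339, 'cy': 197.07526763934996, 'hand_eye': array([[-3.35912700e-04, -9.56375059e-01, -2.92141463e-01,
         7.56148564e-02],
       [ 9.99999923e-01, -3.79966677e-04,  9.40570993e-05,
        -1.20809466e-04],
       [-2.00957885e-04, -2.92141409e-01,  9.56375113e-01,
        -1.67256369e-01],
       [ 0.00000000e+00,  0.00000000e+00,  0.00000000e+00,
         1.00000000e+00]])}
```

View pics/t0.png

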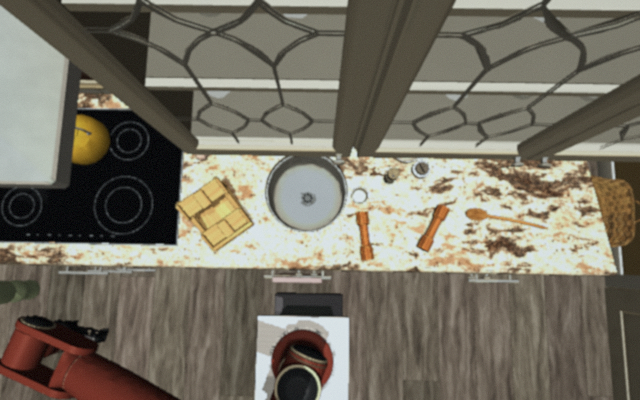

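View pics/s0.png

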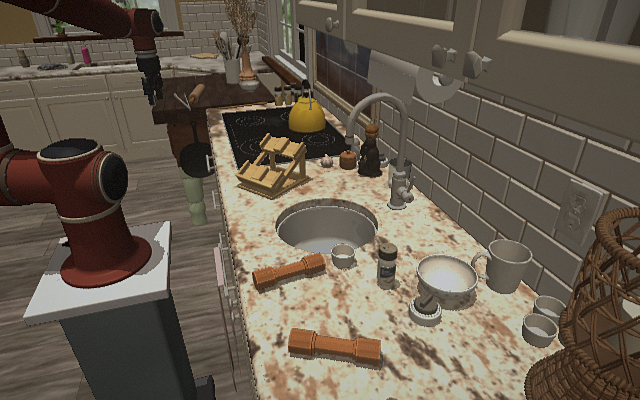

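The top view shows muddlers at about (365,236) and (434,228), the rack at about (213,215), the ramekin at (360,196), the jar at (391,175) and the timer at (420,169). Next I'll measure them.

Run:
```python
from h import *
W=np.load("pics/t0.npy"); S=np.load("pics/s0.npy")
im=cv2.imread("pics/t0.png")
def fit(W,u0,u1,v0,v1,zl,zh,n):
    P=W[v0:v1,u0:u1].reshape(-1,3); P=P[(P[:,2]>zl)&(P[:,2]<zh)]
    r=cv2.minAreaRect(P[:,:2].astype(np.float32)*1000); print(n,len(P),np.round(r[0]),np.round(r[1]),round(r[2],1),"zmax",np.percentile(P[:,2],[5,50,95]).round(3))
    return P
print(W[255,300],W[190,480],W[250,400])
fit(W,350,383,206,266,.015,.07,"A top");fit(W,410,455,198,258,.015,.07,"B top")
fit(S,245,330,245,295,.012,.06,"A side");fit(S,280,390,318,370,.012,.06,"B side")
fit(W,350,370,185,206,.015,.2,"ram");fit(W,380,400,160,185,.015,.2,"jar");fit(W,408,432,155,182,.015,.2,"tim")
P=fit(W,170,260,170,256,.02,.2,"rack top")
c=np.vstack([im[170:260,165:265]]); cv2.imwrite("pics/rk.png",cv2.resize(c,(600,540),interpolation=cv2.INTER_CUBIC))
c=cv2.imread("pics/s0.png")[125:205,225:320]; cv2.imwrite("pics/rks.png",cv2.resize(c,(665,560),interpolation=cv2.INTER_CUBIC))
```

```text
[ 0.36196657  0.01609903 -0.00080289] [ 0.6082295  -0.63168498  0.00088884] [ 0.38624716 -0.33873825  0.00597973]
A top 534 [ 436. -211.] [169.  45.] 7.4 zmax [0.027 0.038 0.048]
B top 562 [ 467. -452.] [ 45. 171.] 62.4 zmax [0.024 0.038 0.047]
A side 1175 [ 434. -214.] [170.  45.] 7.3 zmax [0.016 0.035 0.045]
B side 1997 [ 464. -455.] [ 45. 170.] 62.3 zmax [0.017 0.036 0.045]
ram 83 [ 577. -193.] [58. 57.] 0.2 zmax [0.019 0.034 0.04 ]
jar 183 [ 665. -303.] [40. 86.] 79.7 zmax [0.027 0.102 0.109]
tim 300 [ 682. -403.] [89. 64.] 79.3 zmax [0.02  0.033 0.05 ]
rack top 2246 [497. 308.] [198. 166.] 36.7 zmax [0.043 0.076 0.139]
```

View pics/rk.png

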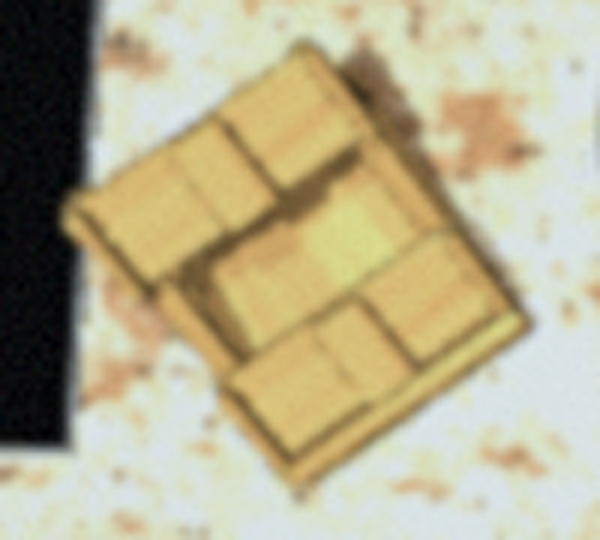

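```bash
cat >> h.py <<'E'
def rel(pos,az,tilt_az=None,tilt=0):
    """units to reach pos with tool x at azimuth az (deg), pointing down; or, with tilt, tool z = -normal of a slope rising towards tilt_az"""
    s=state(); w,x,y,z=s["tool_rot"]; R0=R.from_quat([x,y,z,w])
    a=np.radians(az); Rt=R.from_matrix(np.array([[np.cos(a),np.sin(a),0],[np.sin(a),-np.cos(a),0],[0,0,-1.]]))
    if tilt:
        b=np.radians(tilt_az); Rt=R.from_rotvec(np.radians(tilt)*np.array([np.sin(b),-np.cos(b),0]))*Rt
    sh=R0.inv().apply(np.array(pos)-s["tool_pos"])/.025; rv=np.degrees((R0.inv()*Rt).as_rotvec())/8
    print("shift",sh.round(3).tolist(),"turn",rv.round(3).tolist())
def st():
    s=state(); w,x,y,z=s["tool_rot"]; m=R.from_quat([x,y,z,w]).as_matrix()
    print("t",round(s["time"],2),"pos",s["tool_pos"].round(4),"xaz",np.degrees(np.arctan2(m[1,0],m[0,0])).round(2),"z",m[:,2].round(3),"j",np.degrees(s["joint_pos"]).round(1),"F",s["contact_force"].round(2),"M",s["ft_torque"].round(3),"w",round(s["gripper_width"],3),"g",round(s["grasp_force"],1))
E
python3 - <<'E'
from h import *
rel([.46,.30,.27],125)
E
```

```text
shift [-15.28, -9.197, -2.602] turn [-0.013, 0.004, 5.273]
```

{"fn": "jog_arm", "kwargs": {
  "targets": [
    [[-15.3, -9.2, -2.6], [0, 0, 5.3], 100],
    [[-15.3, -9.2, -2.6], [0, 0, 5.3], 100],
    [[-15.3, -9.2, -2.6], [0, 0, 5.3], 100],
    [[-15.3, -9.2, -2.6], [0, 0, 5.3], 100],
    [[-15.3, -9.2, -2.6], [0, 0, 5.3], 100],
    [[-15.3, -9.2, -2.6], [0, 0, 5.3], 100],
    [[-15.3, -9.2, -2.6], [0, 0, 5.3], 100],
    [[-15.3, -9.2, -2.6], [0, 0, 5.3], 100]
  ]
}}

```text
time: 1.1
tool_pos: [0.4627, 0.2978, 0.2709]
tool_rot: [0.0, 0.465, 0.885, -0.0]
contact_force: [0.0, 0.5, -0.3]
gripper_width: 0.998
grasp_force: 0.0
```

Run:
```python
from h import *
st(); im,W=snap("wrist","w1")
rel([.43,-.10,.24],65)
rel([.43,-.211,.2],7.4)
```

```text
t 1.1 pos [0.4627 0.2978 0.2709] xaz 124.52 z [ 0. -0. -1.] j [25.  -9.  97.8 -0.  91.2 -9.5] F [ 0.05  0.49 -0.28] M [ 0.035  0.031 -0.047] w 0.998 g 0.0
shift [-12.372, -10.102, 1.239] turn [0.003, 0.005, 7.444]
shift [-16.027, -12.62, 2.842] turn [0.006, 0.004, 14.644]
```

View pics/w1.png

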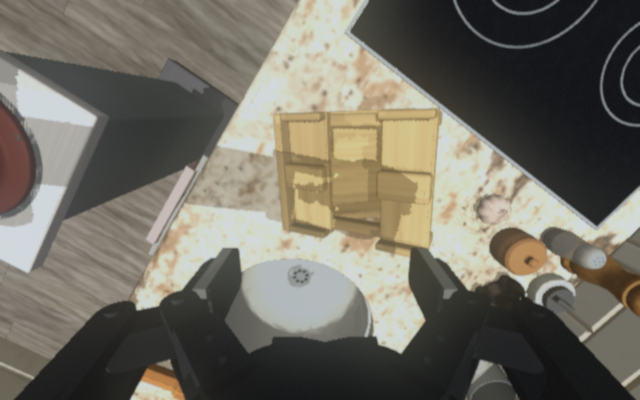

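The wrist view shows the whole rack at (275–440, 110–250). The lip is on the left at x≈280 and side rails run across the gap. I'll fit the deck pose to the depth.

```bash
cat > fitdeck.py <<'E'
from h import *
from scipy.optimize import least_squares, minimize
def pts(tag,sl):
    P=np.load(f"pics/{tag}.npy")[sl].reshape(-1,3); return P[np.isfinite(P[:,0])]
def deck(p):
    b=p[2]; R0=R.from_euler("z",b)*R.from_euler("y",-np.radians(30)); return R0
def cost(p,P):
    q=deck(p).inv().apply(P-[p[0],p[1],.085+p[3]]); x,y,z=q.T
    m=(abs(y)<95)&(abs(x)<.115)&(abs(y)<.09)&(z>-.01)&(z<.03)&(P[:,2]>.012)
    seat=(abs(x)>.036)&(abs(x)<.096)
    h=np.where((abs(y)<.017)|(abs(y)>.073)|(x<-.096),.018,0.)
    ok=m&(seat|(x<-.096))
    # out-of-model raised points counted by truncated error
    e=np.minimum(abs(z-h)[ok],.012)
    return e.sum()-.012*ok.sum()
if __name__=="__main__":
    for tag,sl in(("w1",np.s_[90:270,250:460]),("t0",np.s_[170:256,165:262])):
        P=pts(tag,sl); P=P[(P[:,2]>.012)&(P[:,2]<.2)]
        best=min((minimize(cost,[.497+dx,.308+dy,np.radians(a),0],args=(P,),method="Nelder-Mead",options=dict(initial_simplex=np.array([.497+dx,.308+dy,np.radians(a),0])+np.vstack([np.zeros(4),np.diag([.01,.01,.06,.004])]))) for dx in(-.01,.01) for dy in(-.01,.01) for a in(32,38)),key=lambda r:r.fun)
        p=best.x; print(tag,len(P),best.fun,p[:2].round(4),np.degrees(p[2]).round(2),p[3].round(4))
        q=deck(p).inv().apply(P-[p[0],p[1],.085+p[3]])
        g=np.full((12,12),np.nan)
        for i,xa in enumerate(np.linspace(-.115,.105,12)):
            for j,ya in enumerate(np.linspace(-.088,.088,12)):
                k=(abs(q[:,0]-xa)<.009)&(abs(q[:,1]-ya)<.006)
                if k.sum(): g[i,j]=np.median(q[k,2])*1000
        print("cols y",np.linspace(-88,88,12).round(),"\n",g.round())
E
python3 fitdeck.py
```

```text
w1 15781 -145.1816543008246 [0.4977 0.3098] 36.59 -0.0007
cols y [-88. -72. -56. -40. -24.  -8.   8.  24.  40.  56.  72.  88.] 
 [[ nan  17.  17.  18.  17.  17.  17.  17.  17.  18.  17.  nan]
 [ nan  12.   7.   7.  11.  18.  18.   8.   7.   7.  16.  15.]
 [ 17.   8.   0.   0.   0.  18.  18.   0.   0.   0.   1.  17.]
 [ 16.   7.   0.   0.   0.  18.  18.   0.   0.   0.   1.  16.]
 [  4.  -1.  -1.  -1.  -1.  12.  11.  -1.  -1.  -0.  -5.   7.]
 [ nan -12.  nan  nan  nan  nan  nan  nan  nan  nan -12.  nan]
 [ nan -12.  nan  nan  nan  nan  nan  nan  nan  nan -12.  nan]
 [ nan -12.  nan  nan  nan  nan  nan  nan  nan  nan -12.  nan]
 [ 17.   8.  -0.   0.   0.  18.  18.   0.   0.   0.   1.  17.]
 [ nan   8.   0.   0.   0.  18.  18.   0.   0.   0.   1.  16.]
 [ nan   0.  -0.   0.   0.  18.  18.   0.   0.   0.   1.  16.]
 [ nan  nan  nan  nan  nan  nan  nan  nan  nan  nan  nan  nan]]
t0 2637 -17.811994994476244 [0.4999 0.3108] 36.95 0.0012
cols y [-88. -72. -56. -40. -24.  -8.   8.  24.  40.  56.  72.  88.] 
 [[  11.    2.  -12.    2.    1.   16.   15.   16.   16.   14.   19.   nan]
 [   2.   15.    4.    5.    7.   18.   18.    7.    4.    3.   13.   19.]
 [   4.    9.   -0.   -1.   -1.   18.   18.    0.    2.    1.    5.   nan]
 [  11.    6.   -0.   -0.    0.   18.   19.   -1.   -0.    2.    3.   nan]
 [   5.   -7.   -2.   -4.   -8.    5.   -5.   -8.  -32.   -5.  -10.   17.]
 [  nan  -12.  -79.  -75.  -75.  -75.  -75.  -75.  -77.  -75.  -12.   nan]
 [  nan  -11.  -87.  -87.  -89.  -85.  -84.  -83.  -84.  -88.  -12.   nan]
 [  nan  -11.   nan   nan   nan   nan    9.   nan   nan   nan  -10.   nan]
 [  13.    6.    0.    0.    0.   18.   18.    0.   -0.   -1.    4.   nan]
 [  14.    2.   -1.    0.    1.   20.   18.    0.    0.    1.    5.   15.]
 [  10.    1.    0.   -0.    1.   18.   19.    1.    2.    0.    3. -135.]
 [  nan   nan   nan   nan    5.   nan   nan   nan   -3. -149.   -3. -141.]]
```

{"fn": "jog_arm", "kwargs": {
  "targets": [
    [[-12.4, -10.1, 1.2], [0, 0, 7.4], 100],
    [[-12.4, -10.1, 1.2], [0, 0, 7.4], 100],
    [[-12.4, -10.1, 1.2], [0, 0, 7.4], 100],
    [[-12.4, -10.1, 1.2], [0, 0, 7.4], 100],
    [[-12.4, -10.1, 1.2], [0, 0, 7.4], 100],
    [[-12.4, -10.1, 1.2], [0, 0, 7.4], 100],
    [[-12.4, -10.1, 1.2], [0, 0, 7.4], 100],
    [[-12.4, -10.1, 1.2], [0, 0, 7.4], 100]
  ]
}}

```text
time: 2.15
tool_pos: [0.4295, -0.0984, 0.2398]
tool_rot: [-0.001, 0.841, 0.541, -0.0]
contact_force: [1.3, -0.1, 0.7]
gripper_width: 0.998
grasp_force: 0.0
```

Run:
```python
from h import *
st(); rel([.435,-.212,.15],7.4)
```

```text
t 2.15 pos [ 0.4295 -0.0984  0.2398] xaz 65.48 z [-0.001  0.001 -1.   ] j [-22.6 -24.6 113.2   0.   91.5   1.9] F [ 1.35 -0.13  0.72] M [ 0.014  0.091 -0.026] w 0.998 g 0.0
shift [-4.045, 2.091, 3.587] turn [-0.013, 0.003, 7.26]
```

{"fn": "jog_arm", "kwargs": {
  "targets": [
    [[-4.04, 2.1, 4.5], [0, 0, 7.26], 100],
    [[-4.04, 2.1, 4.5], [0, 0, 7.26], 100],
    [[-4.04, 2.1, 4.5], [0, 0, 7.26], 100],
    [[-4.04, 2.1, 4.5], [0, 0, 7.26], 100],
    [[-4.04, 2.1, 4.5], [0, 0, 7.26], 100],
    [[-4.04, 2.1, 4.5], [0, 0, 7.26], 100],
    [[-4.04, 2.1, 4.5], [0, 0, 7.26], 100],
    [[-4.04, 2.1, 4.5], [0, 0, 7.26], 100]
  ]
}}

```text
time: 3.15
tool_pos: [0.4365, -0.2109, 0.1282]
tool_rot: [-0.0, 0.998, 0.067, 0.0]
contact_force: [-0.6, -0.6, 0.2]
gripper_width: 1.0
grasp_force: 0.0
```

Run:
```python
from h import *
st(); rel([.435,-.212,.004],7.4)
```

```text
t 3.15 pos [ 0.4365 -0.2109  0.1282] xaz 7.66 z [ 0.  0. -1.] j [-34.6 -13.3 115.2   0.   78.1  47.7] F [-0.59 -0.64  0.19] M [-0.052 -0.003  0.018] w 1.0 g 0.0
shift [-0.066, 0.038, 4.966] turn [-0.002, -0.001, 0.033]
```

{"fn": "jog_arm", "kwargs": {
  "targets": [
    [[0, 0, 2.5], [0, 0, 0], 100],
    [[0, 0, 4.5], [0, 0, 0], 100],
    [[0, 0, 4.97], [0, 0, 0], 100],
    [[0, 0, 4.97], [0, 0, 0], 100],
    [[0, 0, 4.97], [0, 0, 0], 10],
    [[0, 0, 4.97], [0, 0, 0], 0],
    [[0, 0, 4.97], [0, 0, 0], 0],
    [[0, 0, 4.97], [0, 0, 0], 0]
  ]
}}

```text
time: 4.15
tool_pos: [0.4375, -0.2116, 0.008]
tool_rot: [-0.001, 0.998, 0.065, 0.0]
contact_force: [-11.6, 15.6, 58.8]
gripper_width: 0.174
grasp_force: 61.3
```

Run:
```python
from h import *
st()
```

```text
t 4.15 pos [ 0.4375 -0.2116  0.008 ] xaz 7.47 z [ 0.001  0.003 -1.   ] j [-34.7  -3.7 119.4   0.2  64.4  47.8] F [-11.65  15.57  58.82] M [2.541 2.136 0.078] w 0.174 g 61.3
```

Run:
```python
from h import *
im,W=snap("side","s1"); c=cv2.resize(im[190:330,200:380],(770,600),interpolation=cv2.INTER_CUBIC); cv2.imwrite("pics/s1c.png",c[...,::-1])
```

```text
(no output)
```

View pics/s1c.png

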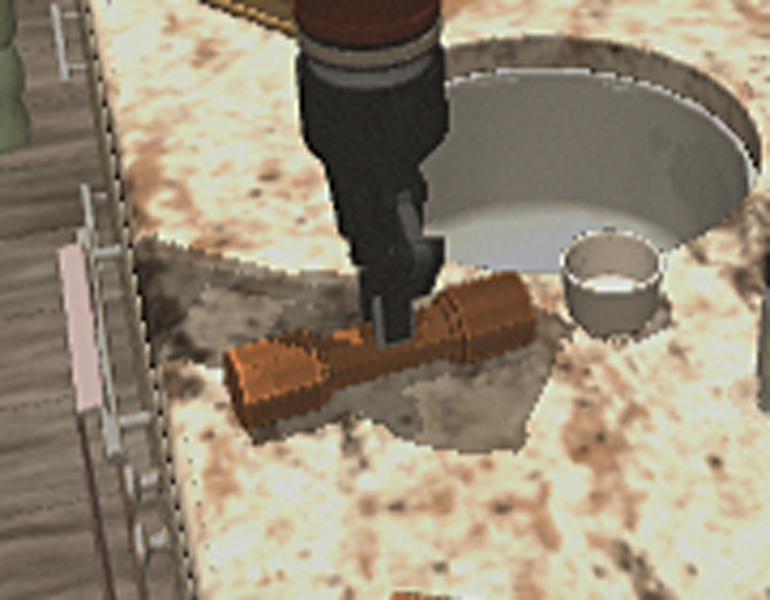

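The finger tip at crop (395,345), original pixel (292,270), ends near the top of the waist. It's higher than it should be, so I'll check with depth.

Run:
```python
from h import *
W=np.load("pics/s1.npy"); im=cv2.imread("pics/s1.png")
for v in range(254,292,2): print(v,(W[v,292]*1000).round(),im[v,292])
st()
```

```text
254 [ 433. -265.  109.] [31 36 38]
256 [ 433. -265.  104.] [36 40 39]
258 [ 434. -260.   95.] [28 34 38]
260 [ 435. -253.   84.] [33 35 38]
262 [ 439. -231.   61.] [30 34 37]
264 [ 438. -233.   57.] [37 39 45]
266 [ 438. -233.   51.] [35 37 42]
268 [ 437. -234.   46.] [33 36 40]
270 [ 439. -226.   34.] [63 76 92]
272 [ 438. -227.   29.] [39 65 98]
274 [ 438. -229.   24.] [42 59 87]
276 [ 438. -225.   15.] [43 60 83]
278 [ 440. -215.    0.] [ 82  98 108]
280 [ 438. -222.    1.] [ 89 103 115]
282 [ 437. -228.   -1.] [ 87 102 115]
284 [ 435. -236.    1.] [ 86 100 112]
286 [ 433. -243.    1.] [ 92 108 117]
288 [ 432. -248.   -0.] [ 84 100 110]
290 [ 429. -259.    3.] [ 87 101 112]
t 4.2 pos [ 0.4392 -0.2129  0.011 ] xaz 7.49 z [ 0.003  0.001 -1.   ] j [-3.470e+01 -3.900e+00  1.192e+02  1.000e-01  6.460e+01  4.780e+01] F [-11.34   7.21  31.88] M [ 1.633  2.14  -0.004] w 0.108 g 72.3
```

Run:
```python
from h import *
W=np.load("pics/w1.npy"); s=np.array([.4627,.2978,.2709]); a=np.radians(124.52)
X=np.array([np.cos(a),np.sin(a),0]);Y=np.array([np.sin(a),-np.cos(a),0])
for u in (215,225,235,420,430):
  for v in (246,252,258,270,290): d=W[v,u]-s; print(u,v,(np.array([d@X,d@Y,-d[2]])*1000).round())
im,W=snap("wrist","w2"); st()
c=cv2.resize(im[200:400,200:440],(720,600)); cv2.imwrite("pics/w2c.png",c[...,::-1])
```

```text
215 246 [-145. -185.  271.]
215 252 [-157. -187.  273.]
215 258 [ 11. -50. -51.]
215 270 [ 12. -46. -62.]
215 290 [  8. -44. -70.]
225 246 [-145. -168.  272.]
225 252 [ 11. -48. -45.]
225 258 [ 12. -45. -52.]
225 270 [  9. -44. -58.]
225 290 [  1. -44. -61.]
235 246 [-145. -152.  272.]
235 252 [ 10. -44. -43.]
235 258 [  8. -43. -45.]
235 270 [  2. -43. -47.]
235 290 [ -7. -43. -49.]
420 246 [-81. 113. 143.]
420 252 [ 12.  44. -47.]
420 258 [ 12.  42. -52.]
420 270 [  6.  42. -54.]
420 290 [ -2.  42. -56.]
430 246 [-145.  177.  272.]
430 252 [-158.  179.  274.]
430 258 [ 11.  47. -52.]
430 270 [ 11.  43. -62.]
430 290 [  5.  42. -66.]
t 4.25 pos [ 0.4394 -0.2133  0.0116] xaz 7.52 z [ 0.003 -0.    -1.   ] j [-3.470e+01 -3.900e+00  1.191e+02  1.000e-01  6.460e+01  4.780e+01] F [-22.27   5.74 122.67] M [-0.88   2.992 -0.047] w 0.075 g 67.7
```

View pics/w2c.png

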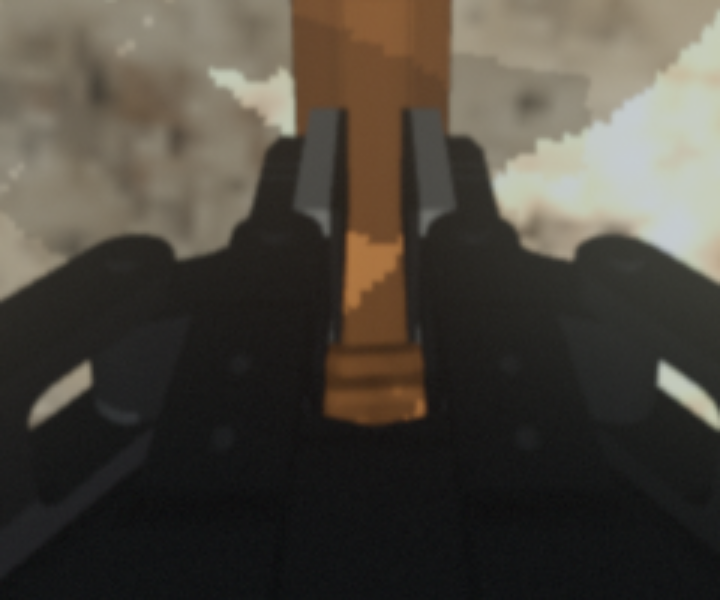

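The wrist depth puts the open tips 43 mm behind the reported TCP, not 13 mm. The side view puts the near-shut tips about 30 mm above it. So the real tips sit about 30 mm short of the reported TCP, and the pads are slipping off the top bevels. I'll release and back off right away, then measure the offset.

{"fn": "jog_arm", "kwargs": {
  "targets": [
    [[0, 0, -0.4], [0, 0, 0], 100],
    [[0, 0, -0.8], [0, 0, 0], 100],
    [[0, 0, -0.8], [0, 0, 0], 100],
    [[0, 0, -0.8], [0, 0, 0], 100],
    [[0, 0, -0.8], [0, 0, 0], 100],
    [[0, 0, -0.8], [0, 0, 0], 100]
  ]
}}

```text
time: 5.0
tool_pos: [0.4357, -0.2119, 0.0234]
tool_rot: [-0.0, 0.998, 0.065, -0.0]
contact_force: [0.8, 0.4, 1.2]
gripper_width: 1.001
grasp_force: 0.0
```

Run:
```python
from h import *
st(); im,S=snap("side","s3"); im,W=snap("wrist","w3"); s=state(); w,x,y,z=s["tool_rot"]; R0=R.from_quat([x,y,z,w])
q=R0.inv().apply((W-s["tool_pos"]).reshape(-1,3))*1000
k=(abs(q[:,0])<13)&(abs(abs(q[:,1])-46)<12)&(q[:,2]<5)&(q[:,2]>-60)
print("wrist tip z pct",np.percentile(q[k,2],[90,95,98,99.5]).round(1), "inner y",np.percentile(q[k&(q[:,1]<0),1],98).round(1),np.percentile(q[k&(q[:,1]>0),1],2).round(1))
q2=R0.inv().apply((S-s["tool_pos"]).reshape(-1,3))*1000
k=(abs(q2[:,0])<13)&(abs(abs(q2[:,1])-50)<16)&(q2[:,2]<5)&(q2[:,2]>-80)
print("side tip z",np.percentile(q2[k,2],[50,90,97,99.5]).round(1),k.sum())
P=S[240:300,240:335].reshape(-1,3);P=P[(P[:,2]>.012)&(P[:,2]<.05)]; r=cv2.minAreaRect(P[:,:2].astype(np.float32)*1000);print(r)
```

```text
t 5.0 pos [ 0.4357 -0.2119  0.0234] xaz 7.49 z [-0.001  0.001 -1.   ] j [-34.7  -5.4 119.2   0.   66.2  47.8] F [0.77 0.42 1.18] M [-0.018 -0.008 -0.036] w 1.001 g 0.0
wrist tip z pct [-42.2 -40.3 -39.1 -38. ] inner y -42.7 42.0
side tip z [-57.6 -44.1 -40.2 -38.7] 202
((462.23773193359375, -224.17520141601562), (226.68409729003906, 64.0215835571289), 14.916455268859863)
```

Both cameras put the offset at about 28 mm, so for a proper grasp the reported TCP must go to z ≈ -0.022.

{"fn": "jog_arm", "kwargs": {
  "targets": [
    [[0, 0, 1.2], [0, 0, 0], 100],
    [[0, 0, 1.8], [0, 0, 0], 100],
    [[0, 0, 1.8], [0, 0, 0], 100],
    [[0, 0, 1.8], [0, 0, 0], 60],
    [[0, 0, 1.8], [0, 0, 0], 30],
    [[0, 0, 1.8], [0, 0, 0], 25],
    [[0, 0, 1.8], [0, 0, 0], 25]
  ]
}}

```text
time: 5.98
tool_pos: [0.4377, -0.2135, -0.0191]
tool_rot: [0.001, 0.998, 0.065, 0.001]
contact_force: [0.4, -1.6, 6.1]
gripper_width: 0.338
grasp_force: 60.2
```

Run:
```python
from h import *
st()
```

```text
t 5.97 pos [ 0.4377 -0.2135 -0.0191] xaz 7.49 z [ 0.003 -0.003 -1.   ] j [-34.8  -1.  119.9  -0.   60.9  47.8] F [ 0.37 -1.62  6.06] M [-0.485 -0.031 -0.024] w 0.338 g 60.2
```

{"fn": "jog_arm", "kwargs": {
  "targets": [
    [[0, 0, -1], [0, 0, 0], 0],
    [[0, 0, -3], [0, 0, 0], 0],
    [[0, 0, -5], [0, 0, 0], 0],
    [[0, 0, -6], [0, 0, 0], 0],
    [[0, 0, -6], [0, 0, 0], 0],
    [[0, 0, -6], [0, 0, 0], 0],
    [[0, 0, -6], [0, 0, 0], 0]
  ]
}}

```text
time: 6.85
tool_pos: [0.4346, -0.211, 0.1262]
tool_rot: [-0.002, 0.998, 0.065, -0.002]
contact_force: [-0.5, -0.8, -4.2]
gripper_width: 0.336
grasp_force: 60.0
```

Run:
```python
from h import *
st(); 
for i in range(3): grab_frame("side"); s=state(); print(s["contact_force"].round(2),s["ft_torque"].round(3))
a=np.radians(7.5); print("tx,ty torque",s["ft_torque"]@[np.cos(a),np.sin(a),0],s["ft_torque"]@[-np.sin(a),np.cos(a),0])
```

```text
t 6.85 pos [ 0.4346 -0.211   0.1262] xaz 7.5 z [-0.004  0.003 -1.   ] j [-34.7 -13.2 115.3   0.   78.1  47.8] F [-0.46 -0.76 -4.17] M [0.016 0.117 0.031] w 0.336 g 60.0
[ 0.25  0.07 -3.9 ] [-0.011  0.123 -0.035]
[ 0.16  0.1  -3.91] [-0.047  0.126  0.038]
[ 0.05 -0.   -3.69] [-0.003  0.045  0.009]
tx,ty torque 0.0032740811328146042 0.0447813599691411
```

Torque about the world y axis is about +0.12 N m, which suggests the heavy end is at +x (along tool x). I'll average more samples and plan the carry.

```bash
cat >> h.py <<'E'
D=np.array([.498,.310,.085]); RD=R.from_euler("z",np.radians(36.6))*R.from_euler("y",-np.radians(30))
def lane(y,up,az,x=-6,off=.041):
    """TCP world point so that the grip centre is at deck (x,y,22+up) mm"""
    p=D+RD.apply(np.array([x,y,22+up])/1000)-RD.apply([0,0,off]); print("lane tcp",p.round(4)); rel(p,az,36.6,30)
E
python3 - <<'E'
from h import *
M=[]
for i in range(12): grab_frame("side"); M.append(state()["ft_torque"])
print(np.mean(M,0).round(3),np.std(M,0).round(3)); st()
rel([.43,.03,.25],92)
E
```

```text
[-0.015  0.131  0.007] [0.025 0.037 0.03 ]
t 7.6 pos [ 0.4361 -0.2121  0.129 ] xaz 7.5 z [ 0. -0. -1.] j [-34.7 -13.3 115.1  -0.   78.1  47.8] F [-0.3  -0.03 -3.91] M [-0.022  0.155 -0.001] w 0.335 g 60.0
shift [1.022, -9.632, -4.839] turn [0.001, -0.0, -10.563]
```

{"fn": "jog_arm", "kwargs": {
  "targets": [
    [[1.0, -9.6, -4.8], [0, 0, -10.5], 0],
    [[1.0, -9.6, -4.8], [0, 0, -10.5], 0],
    [[1.0, -9.6, -4.8], [0, 0, -10.5], 0],
    [[1.0, -9.6, -4.8], [0, 0, -10.5], 0],
    [[1.0, -9.6, -4.8], [0, 0, -10.5], 0],
    [[1.0, -9.6, -4.8], [0, 0, -10.5], 0],
    [[1.0, -9.6, -4.8], [0, 0, -10.5], 0],
    [[1.0, -9.6, -4.8], [0, 0, -10.5], 0]
  ]
}}

```text
time: 8.6
tool_pos: [0.4296, 0.0293, 0.2491]
tool_rot: [0.0, 0.696, 0.718, 0.0]
contact_force: [0.0, -0.2, -4.0]
gripper_width: 0.337
grasp_force: 61.0
```

Run:
```python
from h import *
st(); rel([.43,.27,.25],172)
```

```text
t 8.6 pos [0.4296 0.0293 0.2491] xaz 91.82 z [ 0.001 -0.    -1.   ] j [ -6.  -26.4 113.6  -0.   92.8  -7.8] F [ 0.05 -0.2  -4.01] M [-0.097 -0.025  0.037] w 0.337 g 61.0
shift [9.624, 0.323, -0.04] turn [0.002, 0.004, -10.022]
```

{"fn": "jog_arm", "kwargs": {
  "targets": [
    [[9.6, 0.3, 0], [0, 0, -10], 0],
    [[9.6, 0.3, 0], [0, 0, -10], 0],
    [[9.6, 0.3, 0], [0, 0, -10], 0],
    [[9.6, 0.3, 0], [0, 0, -10], 0],
    [[9.6, 0.3, 0], [0, 0, -10], 0],
    [[9.6, 0.3, 0], [0, 0, -10], 0],
    [[9.6, 0.3, 0], [0, 0, -10], 0],
    [[9.6, 0.3, 0], [0, 0, -10], 0]
  ]
}}

```text
time: 9.6
tool_pos: [0.4309, 0.2694, 0.249]
tool_rot: [0.0, 0.072, 0.997, 0.0]
contact_force: [-0.3, 0.2, -3.3]
gripper_width: 0.337
grasp_force: 61.2
```

Run:
```python
from h import *
st(); lane(45,80,216.6)
```

```text
t 9.6 pos [0.4309 0.2694 0.249 ] xaz 171.7 z [ 0.  0. -1.] j [ 23.6 -14.6 104.6  -0.   89.9 -58.1] F [-0.33  0.2  -3.27] M [-0.014 -0.114  0.067] w 0.337 g 61.2
lane tcp [0.4425 0.3248 0.1348]
shift [-0.139, 2.259, 4.566] turn [-1.468, -3.551, -5.481]
```

{"fn": "jog_arm", "kwargs": {
  "targets": [
    [[-0.14, 2.26, 1], [-1.47, -3.55, -5.48], 0],
    [[-0.14, 2.26, 2], [-1.47, -3.55, -5.48], 0],
    [[-0.14, 2.26, 3], [-1.47, -3.55, -5.48], 0],
    [[-0.14, 2.26, 4], [-1.47, -3.55, -5.48], 0],
    [[-0.14, 2.26, 4.57], [-1.47, -3.55, -5.48], 0],
    [[-0.14, 2.26, 4.57], [-1.47, -3.55, -5.48], 0],
    [[-0.14, 2.26, 4.57], [-1.47, -3.55, -5.48], 0],
    [[-0.14, 2.26, 4.57], [-1.47, -3.55, -5.48], 0]
  ]
}}

```text
time: 10.6
tool_pos: [0.4443, 0.3257, 0.1376]
tool_rot: [0.247, -0.301, 0.917, 0.081]
contact_force: [-0.3, -0.0, -3.2]
gripper_width: 0.337
grasp_force: 62.2
```

Run:
```python
from h import *
st(); lane(45,80,216.6); lane(45,0,216.6); im,S=snap("side","s4"); im2,_=snap("top","t4")
c=np.vstack([cv2.resize(im[110:210,215:345],(520,400)),cv2.resize(im2[170:256,165:275],(520,400))[:200]]); cv2.imwrite("pics/s4c.png",c[...,::-1])
# axis of muddler in deck frame from top & side clouds: brown pts above seats
for tag in("t4","s4"):
    I=cv2.imread(f"pics/{tag}.png").astype(int); P=np.load(f"pics/{tag}.npy"); q=RD.inv().apply((P-D).reshape(-1,3))*1000; b,g,r=I.reshape(-1,3).T
    k=(r>g*1.5)&(r>b*2)&(abs(q[:,0])<120)&(abs(q[:,1])<120)&(q[:,2]>20)&(q[:,2]<160); Q=q[k]; print(tag,k.sum(),"x",np.percentile(Q[:,0],[1,99]).round(),"y",np.percentile(Q[:,1],[2,98]).round(),"z",np.percentile(Q[:,2],[2,98]).round())
    for lo,hi in((-80,-45),(30,70)):
        s=Q[(Q[:,0]>lo)&(Q[:,0]<hi)]; print(lo,len(s),"y",np.percentile(s[:,1],[3,97]).round(),"ztop",np.percentile(s[:,2],[3,97]).round()) if len(s) else 0
```

```text
t 10.6 pos [0.4443 0.3257 0.1376] xaz -143.66 z [ 0.404  0.298 -0.865] j [  25.4  -25.9  127.9    7.3   48.6 -104.3] F [-0.33 -0.03 -3.24] M [-0.241  0.315 -0.044] w 0.337 g 62.2
lane tcp [0.4425 0.3248 0.1348]
shift [0.122, 0.015, 0.059] turn [-0.014, 0.019, -0.028]
lane tcp [0.4746 0.3487 0.0655]
shift [0.13, 0.021, 3.259] turn [-0.014, 0.019, -0.028]
t4 321 x [-61.  86.] y [24. 61.] z [107. 130.]
-80 11 y [23. 29.] ztop [114. 119.]
30 143 y [24. 61.] ztop [113. 129.]
s4 417 x [-86.  81.] y [20. 55.] z [ 94. 128.]
-80 118 y [21. 49.] ztop [ 96. 128.]
30 115 y [20. 44.] ztop [ 97. 127.]
```

{"fn": "jog_arm", "kwargs": {
  "targets": [
    [[0.16, 0.02, 1], [0, 0, 0], 0],
    [[0.16, 0.02, 2], [0, 0, 0], 0],
    [[0.16, 0.02, 2.7], [0, 0, 0], 0],
    [[0.16, 0.02, 3.0], [0, 0, 0], 0],
    [[0.16, 0.02, 3.2], [0, 0, 0], 0],
    [[0.16, 0.02, 3.2], [0, 0, 0], 0],
    [[0.16, 0.02, 3.2], [0, 0, 0], 0]
  ]
}}

```text
time: 11.58
tool_pos: [0.4721, 0.347, 0.0643]
tool_rot: [0.246, -0.302, 0.918, 0.081]
contact_force: [0.4, 0.4, -3.6]
gripper_width: 0.337
grasp_force: 62.3
```

```bash
cat > chk.py <<'E'
from h import *
import sys
t=sys.argv[1]; st(); im,_=snap("side","s"+t); im2,_=snap("top","t"+t)
c=np.vstack([cv2.resize(im[120:210,215:345],(572,396)),cv2.resize(im2[176:246,165:265],(572,200))]); cv2.imwrite(f"pics/c{t}.png",c[...,::-1])
for tag in("t"+t,"s"+t):
    I=cv2.imread(f"pics/{tag}.png").astype(int); P=np.load(f"pics/{tag}.npy"); q=RD.inv().apply((P-D).reshape(-1,3))*1000; b,g,r=I.reshape(-1,3).T
    k=(r>g*1.5)&(r>b*2)&(abs(q[:,0])<120)&(abs(q[:,1])<90)&(q[:,2]>5)&(q[:,2]<160)
    for n,m in(("L",q[:,1]>0),("R",q[:,1]<0)):
        Q=q[k&m]
        if len(Q)>20: print(tag,n,len(Q),"x",np.percentile(Q[:,0],[1,99]).round(),"y",np.percentile(Q[:,1],[2,98]).round(),"ztop",np.percentile(Q[:,2],97).round(),"lo/hi",*(np.percentile(s,97).round() for s in(Q[Q[:,0]<-30,2],Q[Q[:,0]>25,2]) if len(s)))
E
python3 chk.py 5; python3 -c "
from h import *
lane(45,0,216.6)"
```

```text
t 11.57 pos [0.4721 0.347  0.0643] xaz -143.62 z [ 0.403  0.297 -0.866] j [  26.4  -13.4  126.2    8.2   37.8 -105.1] F [ 0.37  0.35 -3.59] M [-0.217  0.422  0.016] w 0.337 g 62.3
t5 L 295 x [-59.  80.] y [23. 63.] ztop 92.0 lo/hi 43.0 50.0
s5 L 327 x [-92.  75.] y [21. 53.] ztop 47.0 lo/hi 47.0 47.0
lane tcp [0.4746 0.3487 0.0655]
shift [-0.131, -0.004, 0.018] turn [-0.011, 0.008, -0.024]
```

{"fn": "jog_arm", "kwargs": {
  "targets": [
    [[-0.1, 0, 0.08], [0, 0, 0], 0],
    [[-0.1, 0, 0.12], [0, 0, 0], 0],
    [[-0.1, 0, 0.16], [0, 0, 0], 0],
    [[-0.1, 0, 0.16], [0, 0, 0], 0]
  ]
}}

```text
time: 12.18
tool_pos: [0.4721, 0.3471, 0.0636]
tool_rot: [0.241, -0.303, 0.919, 0.079]
contact_force: [-52.5, -41.6, 51.9]
gripper_width: 0.335
grasp_force: 72.4
```

```bash
python3 chk.py 6
```

```text
t 12.18 pos [0.4721 0.3471 0.0636] xaz -143.44 z [ 0.394  0.292 -0.872] j [  26.5  -12.9  125.7    7.9   38.6 -105. ] F [-52.51 -41.64  51.86] M [-3.219  4.04  -0.35 ] w 0.335 g 72.4
t6 L 292 x [-57.  80.] y [24. 63.] ztop 56.0 lo/hi 41.0 48.0
s6 L 330 x [-92.  75.] y [21. 52.] ztop 47.0 lo/hi 47.0 47.0
```

View pics/c6.png

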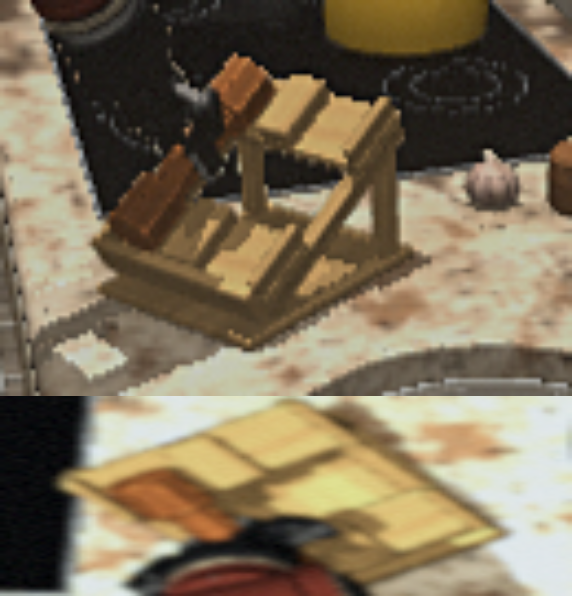

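The picture shows the muddler lying in the left lane against both seats, at about (190,150) in the upper crop, with 85 N of contact. I'll relax that, open and retreat along the normal.

{"fn": "jog_arm", "kwargs": {
  "targets": [
    [[0, 0, -0.1], [0, 0, 0], 0],
    [[0, 0, -0.13], [0, 0, 0], 60],
    [[0, 0, -0.13], [0, 0, 0], 80],
    [[0, 0, -0.13], [0, 0, 0], 80],
    [[0, 0, -1.5], [0, 0, 0], 80],
    [[0, 0, -3.5], [0, 0, 0], 80],
    [[0, 0, -5], [0, 0, 0], 80],
    [[0, 0, -5], [0, 0, 0], 100]
  ]
}}

```text
time: 13.28
tool_pos: [0.4264, 0.3128, 0.1743]
tool_rot: [0.25, -0.301, 0.917, 0.081]
contact_force: [0.5, 0.8, 0.8]
gripper_width: 0.982
grasp_force: 0.0
```

```bash
python3 chk.py 7; python3 -c "
from h import *
rel([.42,.23,.24],150)"
```

```text
t 13.28 pos [0.4264 0.3128 0.1743] xaz -143.58 z [ 0.408  0.3   -0.862] j [  24.8  -32.6  128.7    7.1   54.2 -104.2] F [0.5  0.75 0.75] M [-0.112  0.216 -0.003] w 0.982 g 0.0
t7 L 386 x [-44.  81.] y [25. 63.] ztop 47.0 lo/hi 43.0 48.0
s7 L 444 x [-91.  76.] y [21. 53.] ztop 46.0 lo/hi 47.0 47.0
shift [0.413, -2.527, -3.498] turn [2.172, 3.316, 8.099]
```

{"fn": "jog_arm", "kwargs": {
  "targets": [
    [[0.4, -2.5, -3.5], [2.17, 3.3, 8.1], 100],
    [[0.4, -2.5, -3.5], [2.17, 3.3, 8.1], 100],
    [[0.4, -2.5, -3.5], [2.17, 3.3, 8.1], 100],
    [[0.4, -2.5, -3.5], [2.17, 3.3, 8.1], 100],
    [[0.4, -2.5, -3.5], [2.17, 3.3, 8.1], 100],
    [[0.4, -2.5, -3.5], [2.17, 3.3, 8.1], 100],
    [[0.4, -2.5, -3.5], [2.17, 3.3, 8.1], 100]
  ]
}}

```text
time: 14.25
tool_pos: [0.4196, 0.2309, 0.2376]
tool_rot: [-0.002, 0.261, 0.965, -0.001]
contact_force: [0.1, -0.2, 0.3]
gripper_width: 1.0
grasp_force: 0.0
```

```bash
python3 -c "
from h import *
st();rel([.43,-.05,.22],66)"
```

```text
t 14.25 pos [0.4196 0.2309 0.2376] xaz 149.78 z [-0.005 -0.002 -1.   ] j [ 19.9 -18.4 108.8   0.   89.9 -39.9] F [ 0.05 -0.18  0.26] M [ 0.048 -0.025 -0.009] w 1.0 g 0.0
shift [-6.016, -9.497, 0.718] turn [-0.039, 0.0, 10.472]
```

{"fn": "jog_arm", "kwargs": {
  "targets": [
    [[-6, -9.5, 0.7], [0, 0, 10.5], 100],
    [[-6, -9.5, 0.7], [0, 0, 10.5], 100],
    [[-6, -9.5, 0.7], [0, 0, 10.5], 100],
    [[-6, -9.5, 0.7], [0, 0, 10.5], 100],
    [[-6, -9.5, 0.7], [0, 0, 10.5], 100],
    [[-6, -9.5, 0.7], [0, 0, 10.5], 100],
    [[-6, -9.5, 0.7], [0, 0, 10.5], 100],
    [[-6, -9.5, 0.7], [0, 0, 10.5], 100]
  ]
}}

```text
time: 15.25
tool_pos: [0.4305, -0.05, 0.2201]
tool_rot: [-0.001, 0.84, 0.542, -0.001]
contact_force: [0.5, -0.2, 0.4]
gripper_width: 0.995
grasp_force: 0.0
```

```bash
python3 -c "
from h import *
st();rel([.4655,-.40,.18],-17)"
```

```text
t 15.25 pos [ 0.4305 -0.05    0.2201] xaz 65.67 z [-0.003  0.002 -1.   ] j [-16.5 -25.2 115.5   0.   89.9   7.8] F [ 0.46 -0.19  0.39] M [-0.042 -0.017 -0.038] w 0.995 g 0.0
shift [-12.179, 7.048, 1.578] turn [-0.02, 0.015, 10.334]
```

{"fn": "jog_arm", "kwargs": {
  "targets": [
    [[-12.2, 7.05, 1.5], [0, 0, 10.3], 100],
    [[-12.2, 7.05, 1.5], [0, 0, 10.3], 100],
    [[-12.2, 7.05, 1.5], [0, 0, 10.3], 100],
    [[-12.2, 7.05, 1.5], [0, 0, 10.3], 100],
    [[-12.2, 7.05, 1.5], [0, 0, 10.3], 100],
    [[-12.2, 7.05, 1.5], [0, 0, 10.3], 100],
    [[-12.2, 7.05, 1.5], [0, 0, 10.3], 100],
    [[-12.2, 7.05, 1.5], [0, 0, 10.3], 100]
  ]
}}

```text
time: 16.25
tool_pos: [0.4672, -0.4005, 0.1813]
tool_rot: [-0.002, 0.989, -0.145, -0.001]
contact_force: [-0.1, 0.1, -0.7]
gripper_width: 0.999
grasp_force: 0.0
```

```bash
python3 -c "
from h import *
st();rel([.465,-.453,.08],-27.6);rel([.465,-.453,-.020],-27.6)"
```

```text
t 16.25 pos [ 0.4672 -0.4005  0.1813] xaz -16.72 z [-0.002  0.004 -1.   ] j [-47.6   2.8  95.    0.1  82.5  59.1] F [-0.06  0.1  -0.73] M [0.022 0.02  0.015] w 0.999 g 0.0
shift [0.531, 2.05, 4.042] turn [-0.024, 0.026, 1.36]
shift [0.544, 2.065, 8.042] turn [-0.024, 0.026, 1.36]
```

{"fn": "jog_arm", "kwargs": {
  "targets": [
    [[0.54, 2.06, 2], [0, 0, 1.36], 100],
    [[0.54, 2.06, 3.5], [0, 0, 1.36], 100],
    [[0.54, 2.06, 5.5], [0, 0, 1.36], 100],
    [[0.54, 2.06, 7.4], [0, 0, 1.36], 100],
    [[0.54, 2.06, 8.1], [0, 0, 1.36], 100],
    [[0.54, 2.06, 8.1], [0, 0, 1.36], 100],
    [[0.54, 2.06, 8.1], [0, 0, 1.36], 60],
    [[0.54, 2.06, 8.1], [0, 0, 1.36], 40]
  ]
}}

```text
time: 17.25
tool_pos: [0.4679, -0.455, -0.0146]
tool_rot: [0.001, 0.972, -0.236, 0.003]
contact_force: [-0.2, 0.2, -0.4]
gripper_width: 0.602
grasp_force: 0.0
```

{"fn": "jog_arm", "kwargs": {
  "targets": [
    [[0, 0, 0], [0, 0, 0], 25],
    [[0, 0, 0], [0, 0, 0], 25],
    [[0, 0, 0], [0, 0, 0], 25]
  ]
}}

```text
time: 17.62
tool_pos: [0.4675, -0.4543, -0.0155]
tool_rot: [0.0, 0.972, -0.236, 0.002]
contact_force: [-0.2, 1.9, 6.4]
gripper_width: 0.337
grasp_force: 60.2
```

```bash
python3 -c "
from h import *
st()"
```

```text
t 17.62 pos [ 0.4675 -0.4543 -0.0155] xaz -27.29 z [ 0.004 -0.002 -1.   ] j [-50.8  19.   96.8   0.1  64.   66.5] F [-0.17  1.89  6.44] M [ 0.144 -0.018 -0.04 ] w 0.337 g 60.2
```

{"fn": "jog_arm", "kwargs": {
  "targets": [
    [[0, 0, -1], [0, 0, 0], 0],
    [[0, 0, -3], [0, 0, 0], 0],
    [[0, 0, -5], [0, 0, 0], 0],
    [[0, 0, -6.5], [0, 0, 0], 0],
    [[0, 0, -8], [0, 0, 0], 0],
    [[0, 0, -8], [0, 0, 0], 0],
    [[0, 0, -8], [0, 0, 0], 0]
  ]
}}

```text
time: 18.5
tool_pos: [0.4654, -0.4525, 0.1798]
tool_rot: [-0.001, 0.972, -0.236, -0.001]
contact_force: [0.1, 0.8, -4.4]
gripper_width: 0.337
grasp_force: 59.9
```

Run:
```python
from h import *
M=[]
for i in range(12): grab_frame("side"); M.append(state()["ft_torque"])
M=np.mean(M,0); a=np.radians(-27.4); print(M.round(3),"about left-of-x axis",M@[-np.sin(a),np.cos(a),0]); st()
rel([.43,-.20,.25],55)
```

```text
[-0.064 -0.126  0.001] about left-of-x axis -0.1408884025277402
t 19.1 pos [ 0.4663 -0.4536  0.1827] xaz -27.28 z [ 0.002  0.    -1.   ] j [-50.8   7.2  90.2   0.1  82.6  66.5] F [ 0.36  0.07 -3.11] M [-0.05  -0.146 -0.022] w 0.331 g 59.9
shift [-5.936, -8.351, -2.693] turn [0.002, -0.013, -10.286]
```

B's heavy end is at the −x end of the tool, so tool x must point uphill, at azimuth 36.6°.

```bash
python3 -c "
from h import *
rel([.42,-.05,.25],20)"
```

```text
shift [-9.042, -13.5, -2.692] turn [-0.002, -0.013, -5.911]
```

{"fn": "jog_arm", "kwargs": {
  "targets": [
    [[-9, -13.5, -2.7], [0, 0, -5.9], 0],
    [[-9, -13.5, -2.7], [0, 0, -5.9], 0],
    [[-9, -13.5, -2.7], [0, 0, -5.9], 0],
    [[-9, -13.5, -2.7], [0, 0, -5.9], 0],
    [[-9, -13.5, -2.7], [0, 0, -5.9], 0],
    [[-9, -13.5, -2.7], [0, 0, -5.9], 0],
    [[-9, -13.5, -2.7], [0, 0, -5.9], 0],
    [[-9, -13.5, -2.7], [0, 0, -5.9], 0]
  ]
}}

```text
time: 20.1
tool_pos: [0.4211, -0.0487, 0.2515]
tool_rot: [0.001, 0.985, 0.175, 0.002]
contact_force: [-0.0, -0.2, -2.9]
gripper_width: 0.341
grasp_force: 60.8
```

```bash
python3 -c "
from h import *
st();rel([.45,.20,.25],36.6)"
```

```text
t 20.1 pos [ 0.4211 -0.0487  0.2515] xaz 20.15 z [ 0.005 -0.    -1.   ] j [-1.670e+01 -2.780e+01  1.143e+02  1.000e-01  9.320e+01  5.310e+01] F [-0.01 -0.24 -2.86] M [-0.003 -0.154  0.004] w 0.341 g 60.8
shift [4.513, -8.94, 0.06] turn [0.018, -0.027, -2.056]
```

{"fn": "jog_arm", "kwargs": {
  "targets": [
    [[4.5, -8.95, 0], [0, 0, -2.05], 0],
    [[4.5, -8.95, 0], [0, 0, -2.05], 0],
    [[4.5, -8.95, 0], [0, 0, -2.05], 0],
    [[4.5, -8.95, 0], [0, 0, -2.05], 0],
    [[4.5, -8.95, 0], [0, 0, -2.05], 0],
    [[4.5, -8.95, 0], [0, 0, -2.05], 0]
  ]
}}

```text
time: 20.85
tool_pos: [0.4507, 0.1975, 0.2498]
tool_rot: [0.001, 0.95, 0.312, 0.0]
contact_force: [0.4, -0.0, -3.5]
gripper_width: 0.336
grasp_force: 61.3
```

```bash
python3 -c "
from h import *
st();lane(-45,80,36.6,off=.039)"
```

```text
t 20.85 pos [0.4507 0.1975 0.2498] xaz 36.3 z [ 0.001 -0.001 -1.   ] j [ 1.500e+01 -1.690e+01  1.065e+02 -1.000e-01  9.040e+01  6.870e+01] F [ 0.39 -0.04 -3.49] M [ 0.056 -0.099  0.013] w 0.336 g 61.3
lane tcp [0.4954 0.252  0.1366]
shift [2.727, -0.705, 4.531] turn [0.019, 3.748, -0.034]
```

{"fn": "jog_arm", "kwargs": {
  "targets": [
    [[2.73, -0.7, 1], [0, 3.75, -0.03], 0],
    [[2.73, -0.7, 2], [0, 3.75, -0.03], 0],
    [[2.73, -0.7, 3], [0, 3.75, -0.03], 0],
    [[2.73, -0.7, 4], [0, 3.75, -0.03], 0],
    [[2.73, -0.7, 4.53], [0, 3.75, -0.03], 0],
    [[2.73, -0.7, 4.53], [0, 3.75, -0.03], 0],
    [[2.73, -0.7, 4.53], [0, 3.75, -0.03], 0]
  ]
}}

```text
time: 21.72
tool_pos: [0.4969, 0.2527, 0.1393]
tool_rot: [-0.08, 0.917, 0.303, 0.248]
contact_force: [-0.1, -0.6, -2.2]
gripper_width: 0.336
grasp_force: 61.4
```

```bash
python3 chk.py 8;python3 -c "
from h import *
lane(-45,80,36.6,off=.039)"
```

```text
t 21.73 pos [0.4969 0.2527 0.1393] xaz 36.61 z [ 0.406  0.297 -0.864] j [ 13.  -24.3 126.7  14.9  50.5  59.7] F [-0.15 -0.62 -2.23] M [-0.26   0.309  0.013] w 0.336 g 61.4
t8 L 389 x [-61.  81.] y [25. 63.] ztop 47.0 lo/hi 45.0 48.0
t8 R 298 x [-3. 81.] y [-65. -28.] ztop 128.0 lo/hi 119.0 129.0
s8 L 123 x [-92.  62.] y [22. 58.] ztop 47.0 lo/hi 46.0 49.0
s8 R 416 x [-91.  76.] y [-69. -37.] ztop 126.0 lo/hi 125.0 126.0
lane tcp [0.4954 0.252  0.1366]
shift [-0.111, 0.002, 0.062] turn [0.023, -0.029, 0.004]
```

{"fn": "jog_arm", "kwargs": {
  "targets": [
    [[0.04, 0, 1], [0, 0, 0], 0],
    [[0.04, 0, 2], [0, 0, 0], 0],
    [[0.04, 0, 2.7], [0, 0, 0], 0],
    [[0.04, 0, 2.95], [0, 0, 0], 0],
    [[0.04, 0, 3.1], [0, 0, 0], 0],
    [[0.04, 0, 3.14], [0, 0, 0], 0],
    [[0.04, 0, 3.14], [0, 0, 0], 0]
  ]
}}

```text
time: 22.7
tool_pos: [0.528, 0.2767, 0.0705]
tool_rot: [-0.08, 0.917, 0.303, 0.247]
contact_force: [0.6, 0.1, -4.5]
gripper_width: 0.335
grasp_force: 61.4
```

```bash
python3 chk.py 9
```

```text
t 22.7 pos [0.528  0.2767 0.0705] xaz 36.62 z [ 0.405  0.297 -0.865] j [ 15.1 -12.  124.4  16.3  40.3  58.6] F [ 0.61  0.12 -4.54] M [-0.265  0.327  0.028] w 0.335 g 61.4
t9 L 357 x [-48.  81.] y [24. 63.] ztop 48.0 lo/hi 45.0 48.0
t9 R 265 x [ 1. 81.] y [-64. -27.] ztop 51.0 lo/hi 52.0
s9 L 247 x [-92.   2.] y [22. 55.] ztop 46.0 lo/hi 46.0
s9 R 354 x [-92.  75.] y [-68. -35.] ztop 47.0 lo/hi 47.0 48.0
```

{"fn": "jog_arm", "kwargs": {
  "targets": [
    [[0.02, 0, 0.04], [0, 0, 0], 0],
    [[0.02, 0, 0.06], [0, 0, 0], 0],
    [[0.02, 0, 0.06], [0, 0, 0], 0]
  ]
}}

```text
time: 23.18
tool_pos: [0.5282, 0.2769, 0.0699]
tool_rot: [-0.08, 0.917, 0.304, 0.246]
contact_force: [-14.6, -10.7, 11.6]
gripper_width: 0.332
grasp_force: 64.1
```

Light contact of about 22 N on the deck. I'll open and retreat.

{"fn": "jog_arm", "kwargs": {
  "targets": [
    [[0, 0, -0.03], [0, 0, 0], 50],
    [[0, 0, -0.03], [0, 0, 0], 80],
    [[0, 0, -0.03], [0, 0, 0], 80],
    [[0, 0, -0.03], [0, 0, 0], 80],
    [[0, 0, -1.5], [0, 0, 0], 80],
    [[0, 0, -3.5], [0, 0, 0], 80],
    [[0, 0, -5.5], [0, 0, 0], 80],
    [[0, 0, -6], [0, 0, 0], 100]
  ]
}}

```text
time: 24.18
tool_pos: [0.4692, 0.2326, 0.2031]
tool_rot: [-0.08, 0.916, 0.303, 0.25]
contact_force: [0.7, 0.0, -0.8]
gripper_width: 0.985
grasp_force: 0.0
```

```bash
python3 chk.py 10
```

```text
t 24.18 pos [0.4692 0.2326 0.2031] xaz 36.67 z [ 0.41   0.298 -0.862] j [ 10.9 -34.3 127.   14.4  60.1  60.1] F [ 0.69  0.02 -0.78] M [-0.14   0.173 -0.024] w 0.985 g 0.0
t10 L 392 x [-49.  81.] y [25. 63.] ztop 48.0 lo/hi 46.0 50.0
t10 R 398 x [-52.  81.] y [-64. -26.] ztop 47.0 lo/hi 48.0 47.0
s10 L 456 x [-92.  75.] y [21. 52.] ztop 47.0 lo/hi 47.0 47.0
s10 R 483 x [-91.  76.] y [-68. -36.] ztop 46.0 lo/hi 47.0 47.0
```

View pics/c10.png

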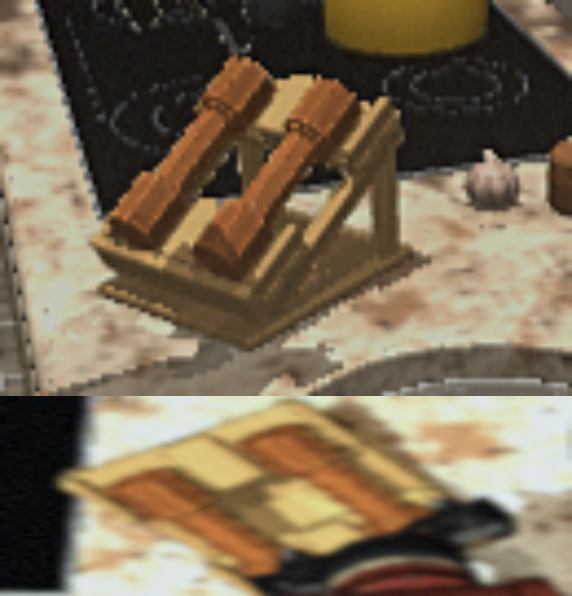

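Both muddlers lie seated in their lanes, at about (190,150) and (280,180) in the upper crop, and the gripper is clear. I'll hand in.

```bash
python3 -c "
from plant import *
print(job_done())"
```

```text
the job is handed in; nothing more can be done
None
```

Both muddlers lie released in the rack, A in the left lane and B in the right, with the felt heavy ends at the foot lip and the bystanders not touched; but my first grasp of A slipped and the wrist force read 122.7 N, over the 120 N limit, so the job may be judged failed on that.

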